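# Seat a router tool holder in the taper stand and rock-check it

## Task

Take the plain tool holder (the one with only a round nut on top, no cutter in it) out of the wooden rack and set its cone in the cup of the taper stand. Push it straight down home with a steady press of about 12 N for a second, never more than about 25 N, then nudge its top sideways so that it rocks several degrees in the cup, to check that it is not stuck, and let it drop back. Leave it sitting square in the cup, released, without disturbing the other holders and tools.

Things in the scene. Friction and masses are not known exactly. Their poses are not given: they have to be found in the camera images.
- holder: Steel tool holder to seat, 0.28-0.42 kg, 80 mm tall, round about its z (up). Origin: centre of the cone's small lower end. Above it: bare cone 0-28 mm, radius 8.5 growing to 21.5 mm (half-angle 25 deg); flange 52 mm across at 30-40 mm; plain dark round nut 32 mm across at 40-80 mm, flat top: grip it there. Starts upright in any one of the rack's three holes.
- rack: Fixed wooden tool rack, 100 mm (its x) by 280 mm (its y), top at 60 mm; origin: centre of its underside. Three 47 mm through-holes on its centre line at y = -85, 0, +85 mm; holders hang in them by the flange, origin 30 mm above the table, and must rise 32 mm to come out. Fingers closing along its x have free room.
- stand: Fixed taper stand: aluminium plate 130 x 130 x 12 mm, grey sleeve 60 mm across up to 40 mm, above it a steel cup on a post. Origin: centre of the plate's underside; the cup's axis is the vertical through it. A seated holder pushed sideways at its nut with 4 to 10 N rocks over in the cup and falls back by itself when let go (smooth, oiled, self-releasing taper).
- mill_holder: Bystander holder in the rack: the same cone and flange, a thin neck and a wide bright disc cutter 50 mm across at 70 to 90 mm above its origin (small lower end of the cone). Leave it.
- drill_holder: Bystander holder in the rack: the same cone and flange, a chuck that narrows upward to 82 mm and a thin drill up to 117 mm above its origin (small lower end of the cone). Leave it.
- brush: Loose bystander: a hand brush lying on the bench. Leave it.
- spanner: Loose bystander: a spanner lying on the bench. Leave it.
- cup_low (a point): Point on the cup's axis, 75 mm above the stand's origin: the cup's mouth if the post were fully down. The post is set by hand 0-12 mm higher, not reported, so feel for it. Cup 60 mm across, 30 mm high; bore 39 mm across at the mouth, matching the cone; a seated holder's origin is 24 mm below the mouth.
- cup (a joint): How far the cup has sunk on its stiff spring: 0 when unloaded or with the holder just resting in it; it grows downward, about 1 mm per 5 N once the push on a seated holder passes 1 to 2 N (12 N: about 2 mm; about 25 N: 5 mm, the hard stop, which a push must not reach).
Mind the look-alikes: they are no part of the job. Leave any orange, pink or red look-alike of the holder alone.

How it is judged:
By the outcome, as a careful person would: the job done as asked, in the order asked, and still so for the second after the job is handed in, with the robot touching nothing.
It also fails if it takes over 61 s, if anything falls off the work surface, if the arm or the gripper's body presses on something with over 40 N, if the wrist force passes 120 N, or if a joint passes its speed limit or range.

## Robot

A 6-joint arm with a two-finger parallel gripper is mounted at the origin on the work surface. World frame = base frame: x ahead of the robot, y to its left, z up, the work surface at z = 0. Lengths are in m, angles in degrees, forces in N, time in s.
With the tool pointing down it reaches from about 0.275 to 0.75 m from the base axis. Payload 10.2 kg.
Tool frame: the origin (TCP) lies at the very end of the fingers, on their centre line; the grasp point (between the pads) lies 19 mm behind it; z points along the fingers, y is the line along which they close (so a half turn about z gives the same grasp; the last joint's range is limited). The gripper opens to 85 mm and grips with 20 to 120 N. Pads are 22 mm wide; open, the fingers measure 114 mm over their backs; the gripper's body (76 mm by 85 mm) begins 54 mm behind the grasp point. The pads swing forward as they close: fully open they stand 13 mm farther back than shut.
Start: joints at [-80.466, 17.928, 85.812, -0, 76.261, -12.8], TCP at [0.199, -0.486, 0.231] pointing down, gripper open.
Joint ranges: [-168.41, 168.41], [-55.51, 124.54], [10.69, 146.95], [-70.63, 250.63], [1, 178], [-165.06, 165.06]. Speed limits (degrees/s): [136.94, 136.94, 172.46, 180, 180, 180].

## Interface

Orientations are given as [roll, pitch, yaw] about the fixed x, y, z axes, in that order (R = Rz(yaw) Ry(pitch) Rx(roll)).
In Python, from workcell import ctrl gives the robot as it stands. The module is installed in compiled form; this text tells all that it offers.
- The arm moves only by the tool play_rows, never from a script. Its argument "steps" is a list of rows, each a list of 3 entries, a list of its own where there are three numbers: the shift along the tool's x, y, z in cm, then the turn, a rotation vector about the tool's x, y, z in rad, then the finger opening in cm, from 0 to 8.54. In form: [[[tx, ty, tz], [wx, wy, wz], fingers], ...]. A call has 1 to 12 rows; each row is the pose to reach, as a shift and turn from the pose commanded when the call began, along the tool's axes at that moment; what a row does not reach only later rows make up. A row lasts 1/8 s, in which the tool goes at most 62.5 mm and 10.7 degrees, less where a joint would pass 70% of its speed; a pose out of reach is approached as far as the arm can. A call with a gripper value outside its range is refused whole. The fingers move at their own pace and stop on an object; "grip_force" is the grip in N (left out, the last holds). Time passes only in rows, so rows that repeat a pose let the fingers close. It gives the time, the measured TCP pose, the force, the opening and the grip force at its end, in the units of the state.
- ctrl.sense(): the state, without advancing time (a new reading comes with each control period).
- ctrl.camera(name): name is "side" or "top"; returns a dict with "frame" (420x560x3 uint8, red, green, blue), "intrinsics" (3x3 intrinsics, pixels), "rvec" (rotation vector, rad) and "tvec" (3), from world to camera coordinates, as OpenCV has them. Camera axes: x right, y down, z forward; pixel columns grow to the right and rows downward; lengths in m; the calibration is good to about 2 mm. A picture is of the moment at which its call begins. There is no depth.
- ctrl.job_done(): hands the job in; it is judged then, once.
Trained networks look in a picture, given as the dict that the camera call returned (one of the last four; its "shot" number tells which), for a name from the list of things; names that differ only in an ending like _2 or _b are one class to them, and where a whole thing is asked for, a point or a joint stands for the part that bears it (a point fixed in the world has none). Each returns a list of dicts, best first, with "confidence" (0 to 1); they miss things now and then, are a little off and sometimes report something else, mostly with a low value. They report only what shows in the picture. A call takes as long as a camera call. They do not tell look-alikes from the thing itself.
- ctrl.spot_in(picture, query): "centre" ([column, row] in pixels, amid what is visible of it).
- ctrl.regions_of(picture, query): "mask" (420x560 bool, what is visible of it) and "centre" ([column, row] in pixels, amid what is visible of it).
- ctrl.tip_of(picture, query): "centre" ([column, row] in pixels: a listed point, or the origin of a listed thing).
The state is a dict: "clock": time; "joint_pos": joint angles; "qd": joint speeds; "joint_torque": joint torques, N m; "ee_pos": TCP position; "tool_rot": TCP orientation; "ft_force": force on the tool from outside, world axes, zero at the start; "moment": the same for the moment, N m; "width": finger opening in m; "grasp_force": force on a finger pad.
Only numpy, scipy, OpenCV 4.12 (cv2) and the standard library are available. Lean on these libraries where they do the work, as an engineer would, in place of code of your own. Each camera call takes 0.05 s, during which the arm holds its last target. There are 200 camera calls.

## Working session

There is one attempt and no reset: what is moved stays moved. The work goes in short steps, Python scripts to look and compute and a tool call to move; the robot and the scene stay as the last step left them, time stands still between calls to the robot, and variables do not carry over. Pictures are saved under pics/ and viewed, at most 10 in all, crops included, and the job is handed in when it is done.

Besides the shell and the picture viewer there is one more tool, called after "Emit:" as name([rows], argument=value, ...), one row to a line, values as JSON. play_rows: Moves the arm, as the interface text tells. Its arguments: {"type":"object","properties":{"steps":{"type":"array"},"grip_force":{"type":"number"}},"required":["steps"]}

```bash
mkdir -p pics; cat > h.py <<'E'
import numpy as np, cv2
from workcell import ctrl
def P(p,X):
    return cv2.projectPoints(np.array(X,float).reshape(-1,3),np.array(p["rvec"],float),np.array(p["tvec"],float),np.array(p["intrinsics"],float),None)[0].reshape(-1,2)
def ray(p,uv):
    R=cv2.Rodrigues(np.array(p["rvec"],float))[0];t=np.array(p["tvec"],float).ravel()
    d=R.T@np.linalg.inv(np.array(p["intrinsics"]))@np.array([uv[0],uv[1],1.]);return -R.T@t,d
def atz(p,uv,z):
    c,d=ray(p,uv);return c+d*(z-c[2])/d[2]
def save(p,n,box=None,s=1):
    f=p["frame"]
    if box: f=f[box[1]:box[3],box[0]:box[2]]
    f=cv2.resize(f,None,fx=s,fy=s,interpolation=cv2.INTER_CUBIC);cv2.imwrite("pics/"+n,f[:,:,::-1]);
E
python3 - <<'E'
from h import *
ps=[ctrl.camera(n) for n in("top","side")]
for n,p in zip(("top","side"),ps):
    print(n,ray(p,(280,210)))
    for q in("holder","rack","stand","mill_holder","drill_holder","cup_low"):
        try: print(q,[(np.round(r["centre"],1).tolist(),round(r["confidence"],2)) for r in ctrl.tip_of(p,q)][:4])
        except Exception as e: print(q,e)
f=np.vstack([cv2.resize(p["frame"],(800,600)) for p in ps])
save(ps[0],"t0.png",s=1.42);save(ps[1],"s0.png",s=1.42)
print(ctrl.sense())
E
```

```text
top (array([ 0.51175353, -0.05631036,  1.12092146]), array([ 0.03201586, -0.00570604, -0.99953279]))
holder [([147.1, 175.7], 0.86), ([163.9, 232.2], 0.72), ([184.6, 173.4], 0.66)]
rack [([166.0, 229.8], 0.66)]
stand [([318.7, 223.0], 0.96)]
mill_holder [([416.9, 228.8], 0.62), ([201.9, 234.9], 0.55)]
drill_holder [([131.1, 223.6], 0.63), ([315.7, 221.1], 0.22)]
cup_low [([317.2, 218.1], 0.66)]
side (array([0.5110765 , 0.84199485, 1.02919414]), array([ 0.03368379, -0.70154285, -0.71184598]))
holder [([352.0, 319.5], 0.97), ([240.0, 305.4], 0.79), ([240.9, 337.2], 0.68), ([298.2, 314.1], 0.57)]
rack [([297.1, 323.2], 0.89)]
stand [([294.8, 216.9], 0.61)]
mill_holder [([303.1, 289.8], 0.83), ([299.0, 162.0], 0.56)]
drill_holder [([294.0, 347.5], 0.96)]
cup_low [([290.6, 197.5], 0.77)]
{'clock': 0.7, 'joint_pos': array([-8.04656024e+01,  1.79300268e+01,  8.58132483e+01,  1.00925490e-03,
        7.62601829e+01, -1.27988882e+01]), 'qd': array([-0.04113175,  0.04383526, -0.00772491, -0.04014098, -0.01605794,
       -0.15120107]), 'joint_torque': array([ 3.13821156e-04, -4.12101853e+01, -2.59867072e+01, -1.03275818e-04,
        5.01150826e-04, -1.33341973e-05]), 'ee_pos': array([ 0.1994981 , -0.48561991,  0.23126578]), 'tool_rot': array([-1.79996845e+02, -1.72205326e-03,  2.23330460e+01]), 'ft_force': array([-0.16870706, -0.71058159, -0.0384586 ]), 'moment': array([-0.00736773,  0.03258687, -0.05672045]), 'grasp_force': 0.0, 'width': 0.08554349826699723}
```

View pics/t0.png

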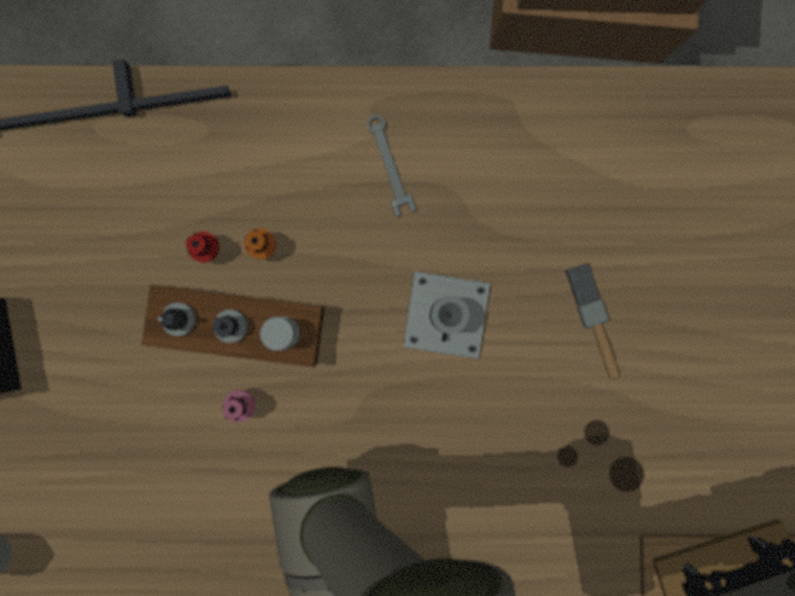

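View pics/s0.png

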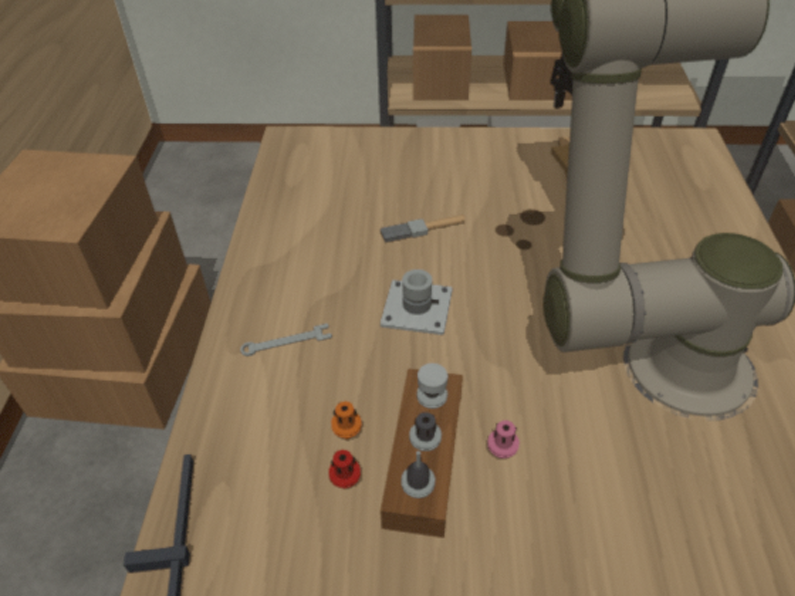

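Both views show three holders in the rack. In the first top picture they are a drill at (177,319), a dark round nut at (230,325) and a bright disc at (280,333), all in enlarged pixels. Three coloured look-alikes stand loose: red (203,247), orange (260,243) and pink (238,405). The middle one, with the dark plain nut, fits the description. I'll confirm it in a crop and measure.

```bash
python3 - <<'E'
from h import *
t=ctrl.camera("top");s=ctrl.camera("side")
a=t["frame"][190:265,95:235];b=s["frame"][245:380,250:340]
a=cv2.resize(a,None,fx=3.5,fy=3.5,interpolation=cv2.INTER_CUBIC);b=cv2.resize(b,None,fx=3.5,fy=3.5,interpolation=cv2.INTER_CUBIC)
c=np.zeros((480,800,3),np.uint8);c[:a.shape[0],:a.shape[1]]=a;c[:b.shape[0],490:490+b.shape[1]]=b[:, :310]
st=cv2.resize(t["frame"][195:255,285:350],None,fx=3.2,fy=3.2,interpolation=cv2.INTER_CUBIC);c[270:270+st.shape[0],:st.shape[1]]=st
st=cv2.resize(s["frame"][180:240,265:325],None,fx=3.2,fy=3.2,interpolation=cv2.INTER_CUBIC);c[270:270+st.shape[0],230:230+st.shape[1]]=st
cv2.imwrite("pics/c1.png",c[:,:,::-1])
def tri(ut,us):
    (c1,d1),(c2,d2)=ray(t,ut),ray(s,us)
    k=np.linalg.lstsq(np.c_[d1,-d2],c2-c1,rcond=None)[0];x,y=c1+k[0]*d1,c2+k[1]*d2
    return np.round((x+y)/2,4),np.linalg.norm(x-y)
for n in("rack","stand"):
    for m,p in(("t",t),("s",s)):
        r=ctrl.regions_of(p,n)[0];mk=r["mask"].astype(np.uint8)
        rc=cv2.minAreaRect(cv2.findNonZero(mk));print(n,m,r["confidence"],rc)
        bx=cv2.boxPoints(rc)
        if m=="t": print([np.round(atz(p,q,0.06 if n=="rack" else .012),4).tolist() for q in bx])
E
```

```text
rack t 0.88 ((163.5891571044922, 228.64920043945312), (124.73916625976562, 44.58363342285156), 7.800187587738037)
[[0.4719, 0.3526, 0.06], [0.5732, 0.3404, 0.06], [0.5342, 0.0562, 0.06], [0.4331, 0.0696, 0.06]]
rack s 0.84 ((296.0674743652344, 318.2363586425781), (45.98783874511719, 115.7270736694336), 7.001267910003662)
stand t 0.8 ((313.6387939453125, 221.05616760253906), (55.10249328613281, 54.13735580444336), 9.039483070373535)
[[0.467, -0.0678, 0.012], [0.5955, -0.0884, 0.012], [0.5746, -0.2195, 0.012], [0.4462, -0.1983, 0.012]]
stand s 0.65 ((293.24822998046875, 212.35830688476562), (45.67237091064453, 45.71485900878906), 12.26477336883545)
```

View pics/c1.png

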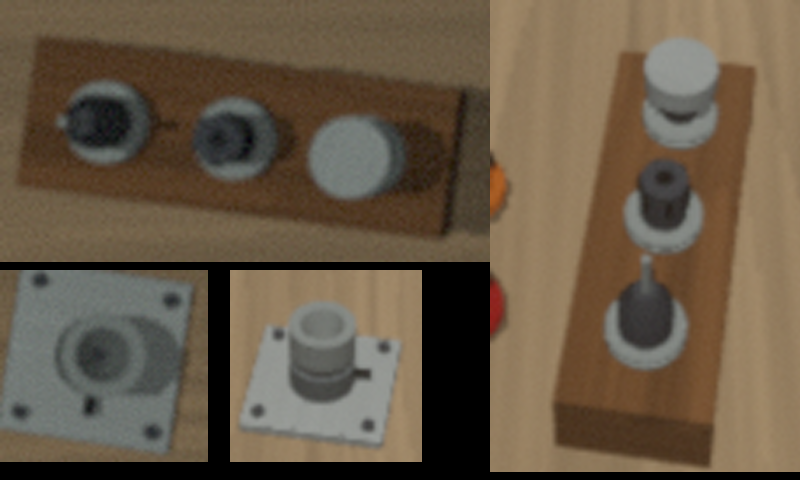

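The crop confirms it: the middle hole, crop (230,139), holds the plain dark round nut. Next to it are the drill (left) and the disc cutter (right). Now the positions.

```bash
python3 - <<'E'
from h import *
t=ctrl.camera("top");s=ctrl.camera("side")
def tri(ut,us):
    (c1,d1),(c2,d2)=ray(t,ut),ray(s,us)
    k=np.linalg.lstsq(np.c_[d1,-d2],c2-c1,rcond=None)[0];x,y=c1+k[0]*d1,c2+k[1]*d2
    return np.round((x+y)/2,4),np.linalg.norm(x-y)
T=lambda u,v:(95+u/3.5,190+v/3.5); S=lambda u,v:(250+(u-490)/3.5,245+v/3.5)
print("flange",atz(t,T(235,139),.07),atz(s,S(664,213),.07))
print("nut",atz(t,T(225,139),.11),atz(s,S(665,178),.11), tri(T(225,139),S(665,178)))
print("drillfl",atz(t,T(106,122),.07),"disc",atz(t,T(351,157),.12))
a=(285+102/3.2,195+85/3.2);b=(265+92/3.2,180+52/3.2)
print("cup",tri(a,b),atz(t,a,.081),atz(s,b,.081))
for L in [((38,38),(463,88)),((18,183),(440,235))]:
    p,q=[atz(t,T(*x),.06) for x in L];d=p-q;print("yaw",np.degrees(np.arctan2(-d[0],d[1])),p,q)
for p in(t,s):
  for q in("stand",'cup_low'):
    r=ctrl.tip_of(p,q)[0];print(q,atz(p,r["centre"],0 if q=="stand" else .075),r["confidence"])
# 4 bolt centres
pl=[(40,281),(172,300),(152,432),(20,412)]
print("bolts",np.mean([atz(t,(285+u/3.2,195+(v-270)/3.2),.013) for u,v in pl],axis=0))
pl=[(278,334),(384,347),(368,425),(257,411)]
print("bolts",np.mean([atz(s,(265+(u-230)/3.2,180+(v-270)/3.2),.013) for u,v in pl],axis=0))
E
```

```text
flange [0.50064631 0.20552691 0.07      ] [0.50020852 0.2093809  0.07      ]
nut [0.50107152 0.20179841 0.11      ] [0.50013212 0.20903603 0.11      ] (array([0.5005, 0.2038, 0.1023]), np.float64(0.000949624744541874))
drillfl [0.51170187 0.28929937 0.07      ] disc [0.49003294 0.12131908 0.12      ]
cup (array([ 0.5189, -0.1451,  0.0836]), np.float64(0.00015470029532348853)) [ 0.51897422 -0.14535438  0.081     ] [ 0.51882268 -0.14782188  0.081     ]
yaw -6.723197497480512 [0.56683668 0.33795275 0.06      ] [0.53393082 0.05881393 0.06      ]
yaw -7.035716610746871 [0.47184998 0.34950688 0.06      ] [0.43777537 0.07341439 0.06      ]
stand [ 0.51580517 -0.14893434  0.        ] 0.89
cup_low [ 0.52640997 -0.14436509  0.075     ] 0.85
stand [ 0.52261226 -0.14483969  0.        ] 0.96
cup_low [ 0.53198629 -0.14749709  0.075     ] 0.82
bolts [ 0.51860708 -0.14668093  0.013     ]
bolts [ 0.51867815 -0.14445962  0.013     ]
```

Emit:
play_rows([
  [[27,-26.2,3],[0,0,-0.53],8.5],
  [[27,-26.2,3],[0,0,-0.53],8.5],
  [[27,-26.2,3],[0,0,-0.53],8.5],
  [[54.1,-52.4,3],[0,0,-1.059],8.5],
  [[54.1,-52.4,3],[0,0,-1.059],8.5],
  [[54.1,-52.4,3],[0,0,-1.059],8.5],
  [[54.1,-52.4,3],[0,0,-1.059],8.5],
  [[54.1,-52.4,3],[0,0,-1.059],8.5],
  [[54.1,-52.4,3],[0,0,-1.059],8.5],
  [[54.1,-52.4,3],[0,0,-1.059],8.5],
  [[54.1,-52.4,3],[0,0,-1.059],8.5],
  [[54.1,-52.4,3],[0,0,-1.059],8.5],
])

```text
clock: 2.8
ee_pos: [0.4998, 0.2032, 0.2015]
tool_rot: [180.0, -0.0, 83.0]
ft_force: [1.4, -0.9, 1.1]
width: 0.0854
grasp_force: 0.0
```

Emit:
play_rows([
  [[0.2,0.1,5],[0,0,0],8.5],
  [[0.2,0.1,9],[0,0,0],8.5],
  [[0.2,0.1,11.5],[0,0,0],8.5],
  [[0.2,0.1,12.4],[0,0,0],8.5],
  [[0.2,0.1,12.4],[0,0,0],8.5],
])

```text
clock: 3.42
ee_pos: [0.5006, 0.2029, 0.0777]
tool_rot: [180.0, -0.0, 83.0]
ft_force: [-1.1, -0.3, -0.4]
width: 0.0856
grasp_force: 0.0
```

```bash
python3 - <<'E'
from h import *
s=ctrl.camera("side");save(s,"g1.png",(230,220,370,325),5)
p=ctrl.sense()["ee_pos"];print(p,P(s,[p,[.501,.205,.11]]))
E
```

```text
[0.50095338 0.20294688 0.07829628] [[299.45713983 301.50155359]
 [299.6257376  294.36852785]]
```

View pics/g1.png

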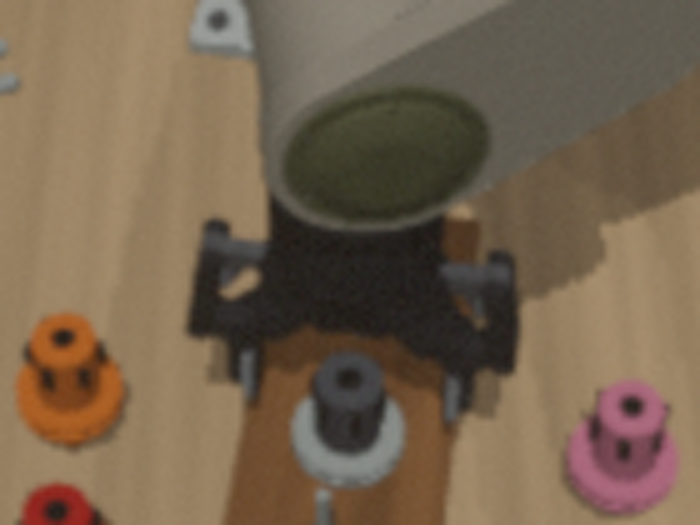

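The nut stands between the open fingers with the tip ends around (350,400) in the crop. It sits slightly toward the camera (+y), so I'll shift 3.5 mm and close.

Emit:
play_rows([
  [[0.35,0,0],[0,0,0],8.5],
  [[0.35,0,0],[0,0,0],5],
  [[0.35,0,0],[0,0,0],2.5],
  [[0.35,0,0],[0,0,0],2.5],
  [[0.35,0,0],[0,0,0],2.5],
  [[0.35,0,0],[0,0,0],2.5],
  [[0.35,0,0],[0,0,0],2.5],
], grip_force=60)

```text
clock: 4.35
ee_pos: [0.501, 0.2064, 0.0778]
tool_rot: [180.0, -0.0, 83.0]
ft_force: [-1.5, -1.6, 6.3]
width: 0.0307
grasp_force: 59.4
```

Emit:
play_rows([
  [[0,0,-0.5],[0,0,0],2.5],
  [[0,0,-1.5],[0,0,0],2.5],
  [[0,0,-3],[0,0,0],2.5],
  [[0,0,-5],[0,0,0],2.5],
  [[0,0,-8],[0,0,0],2.5],
  [[0,0,-11],[0,0,0],2.5],
  [[0,0,-13],[0,0,0],2.5],
  [[0,0,-13],[0,0,0],2.5],
  [[0,0,-13],[0,0,0],2.5],
])

```text
clock: 5.48
ee_pos: [0.5004, 0.2063, 0.2067]
tool_rot: [-179.9, 0.0, 83.0]
ft_force: [1.0, -0.0, -3.3]
width: 0.0311
grasp_force: 59.7
```

```bash
python3 - <<'E'
from h import *
s=ctrl.camera("side");save(s,"g2.png",(225,170,375,310),4)
st=ctrl.sense();print(st["ee_pos"],st["width"],st["ft_force"])
p=st["ee_pos"];print((P(s,[p+[0,0,-.047],p+[0,0,-.007],p+[0,0,-.017]])-[225,170])*4)
E
```

```text
[0.50039091 0.20624867 0.20646896] 0.030651704887189067 [ 0.57634831  0.28941381 -2.96897831]
[[300.87048659 447.49470331]
 [301.99167574 402.99991198]
 [301.70561878 414.35218459]]
```

View pics/g2.png

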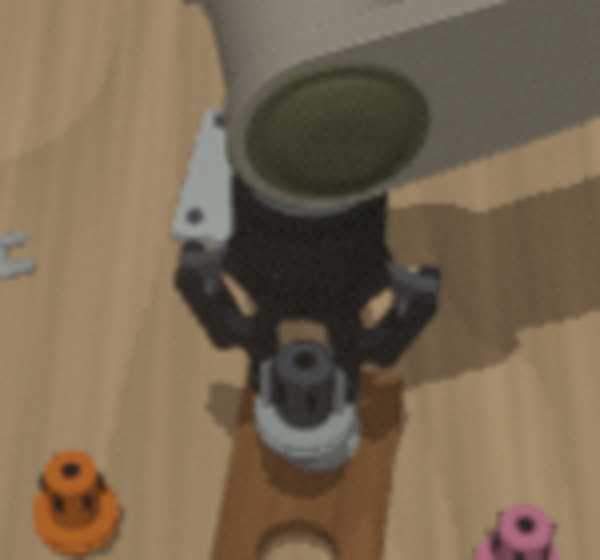

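```bash
python3 - <<'E'
from h import *
s=ctrl.camera("side");save(s,"g3.png",(275,245,330,295),12)
E
```

```text
(no output)
```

View pics/g3.png

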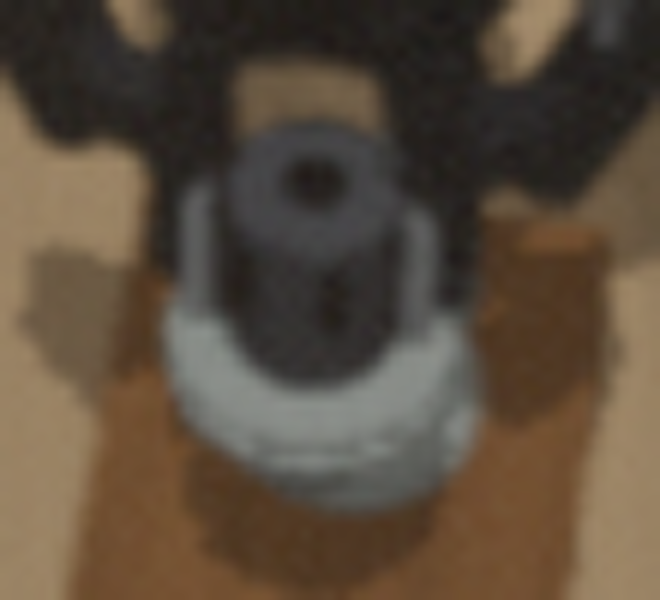

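The nut is held upright and centred between the pads, with its top at crop (315,185). Now on to the cup.

Emit:
play_rows([
  [[-2,0.35,0],[0,0,0],2.5],
  [[-6,1.06,0],[0,0,0],2.5],
  [[-11,1.94,0],[0,0,0],2.5],
  [[-16,2.82,0],[0,0,0],2.5],
  [[-21,3.7,0],[0,0,0],2.5],
  [[-26,4.59,0],[0,0,0],2.5],
  [[-30.5,5.38,0.5],[0,0,0],2.5],
  [[-33.5,5.91,2],[0,0,0],2.5],
  [[-34.74,6.13,4],[0,0,0],2.5],
  [[-34.74,6.13,6],[0,0,0],2.5],
  [[-34.74,6.13,6],[0,0,0],2.5],
  [[-34.74,6.13,6],[0,0,0],2.5],
])

```text
clock: 7.08
ee_pos: [0.5197, -0.1459, 0.148]
tool_rot: [180.0, 0.0, 83.0]
ft_force: [-0.3, 0.5, -3.5]
width: 0.0306
grasp_force: 59.8
```

```bash
python3 - <<'E'
from h import *
s=ctrl.camera("side");b=(255,150,340,230)
save(s,"g4.png",b,7)
st=ctrl.sense();p=st["ee_pos"];print(p,st["tool_rot"],st["width"],st["ft_force"],st["moment"])
print("flangetop,nuttop,cone end",(P(s,[p+[0,0,-.008],p+[0,0,.032],p+[0,0,-.048]])-b[:2])*7)
print("cup mouth pred",(P(s,[[.5188,-.146,.082]])-b[:2])*7)
E
```

```text
[ 0.51979081 -0.14590362  0.14820947] [1.79933676e+02 2.42137523e-02 8.30278053e+01] 0.030312449300660096 [ 0.99618274  0.58860202 -3.79214049] [-0.06205622 -0.00060115 -0.00908662]
flangetop,nuttop,cone end [[269.53763098 217.82770515]
 [270.06989336 140.03545931]
 [269.02785078 292.33409186]]
cup mouth pred [[271.26077904 325.08389541]]
```

View pics/g4.png

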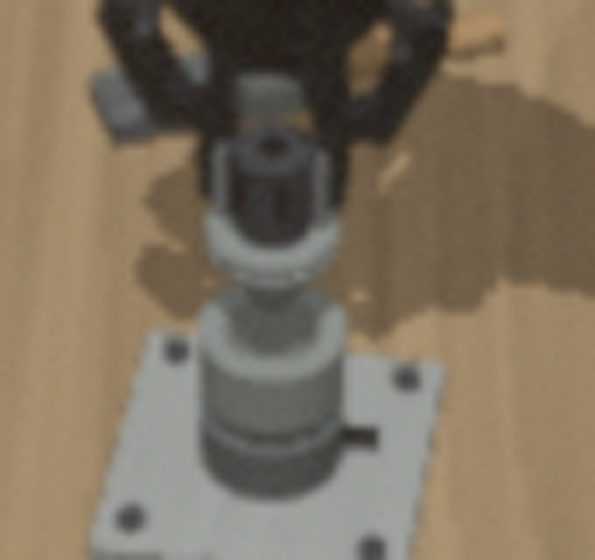

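The holder hangs above the cup, with its axis at column ~271 and the cup's centre also at ~271. I'll descend and feel for contact.

Emit:
play_rows([
  [[0,0,1],[0,0,0],2.5],
  [[0,0,2],[0,0,0],2.5],
  [[0,0,2.8],[0,0,0],2.5],
  [[0,0,3.1],[0,0,0],2.5],
  [[0,0,3.3],[0,0,0],2.5],
  [[0,0,3.5],[0,0,0],2.5],
  [[0,0,3.5],[0,0,0],2.5],
])

```text
clock: 8.0
ee_pos: [0.5195, -0.1459, 0.1124]
tool_rot: [180.0, 0.0, 83.0]
ft_force: [-0.6, 0.7, -3.9]
width: 0.0308
grasp_force: 59.8
```

Emit:
play_rows([
  [[0,0,0.1],[0,0,0],2.5],
  [[0,0,0.2],[0,0,0],2.5],
  [[0,0,0.3],[0,0,0],2.5],
  [[0,0,0.3],[0,0,0],2.5],
])

```text
clock: 8.5
ee_pos: [0.5194, -0.1459, 0.1093]
tool_rot: [-180.0, -0.0, 83.0]
ft_force: [1.1, 0.3, -4.4]
width: 0.0303
grasp_force: 59.8
```

Emit:
play_rows([
  [[0,0,0.1],[0,0,0],2.5],
  [[0,0,0.2],[0,0,0],2.5],
  [[0,0,0.2],[0,0,0],2.5],
])

```text
clock: 8.88
ee_pos: [0.5195, -0.146, 0.1074]
tool_rot: [180.0, 0.0, 83.0]
ft_force: [0.6, -0.9, -4.0]
width: 0.0306
grasp_force: 59.8
```

Emit:
play_rows([
  [[0,0,0.1],[0,0,0],2.5],
  [[0,0,0.2],[0,0,0],2.5],
  [[0,0,0.2],[0,0,0],2.5],
])

```text
clock: 9.25
ee_pos: [0.5198, -0.1462, 0.106]
tool_rot: [179.9, 0.0, 83.0]
ft_force: [0.5, -1.9, 2.3]
width: 0.0309
grasp_force: 60.0
```

Emit:
play_rows([
  [[-0.05,0,0],[0,0,0],2.5],
  [[-0.1,0,0],[0,0,0],2.5],
  [[-0.1,0,0],[0,0,0],2.5],
])

```text
clock: 9.62
ee_pos: [0.5196, -0.1467, 0.1056]
tool_rot: [180.0, -0.0, 83.0]
ft_force: [2.8, 2.9, 4.4]
width: 0.0307
grasp_force: 60.4
```

Emit:
play_rows([
  [[0.05,-0.03,-0.03],[0,0,0],2.5],
  [[0.05,-0.03,-0.03],[0,0,0],3.4],
  [[0.05,-0.03,-0.03],[0,0,0],4],
  [[0.05,-0.03,-0.03],[0,0,0],6],
  [[0.05,-0.03,-0.03],[0,0,0],6],
  [[0.05,-0.03,-0.03],[0,0,0],6],
], grip_force=20)

```text
clock: 10.38
ee_pos: [0.519, -0.1464, 0.1056]
tool_rot: [-180.0, -0.0, 83.0]
ft_force: [-0.7, -0.6, -0.2]
width: 0.0601
grasp_force: 0.0
```

```bash
python3 - <<'E'
from h import *
s=ctrl.camera("side");b=(255,150,340,230)
save(s,"g5.png",b,7)
st=ctrl.sense();p=st["ee_pos"];print(p,st["tool_rot"],st["width"],st["ft_force"],st["moment"])
print("nuttop",(P(s,[[.519,-.1463,z] for z in(.138,.134,.142)])-b[:2])*7)
E
```

```text
[ 0.51901397 -0.14637699  0.10565182] [-1.79987770e+02  3.58936475e-05  8.30152083e+01] 0.06014225274874305 [ 0.30068354 -0.72736439 -1.1297808 ] [ 0.00980913 -0.03798795  0.03214858]
nuttop [[271.54046262 221.37059565]
 [271.48426244 228.94753358]
 [271.5969055  213.76093765]]
```

View pics/g5.png

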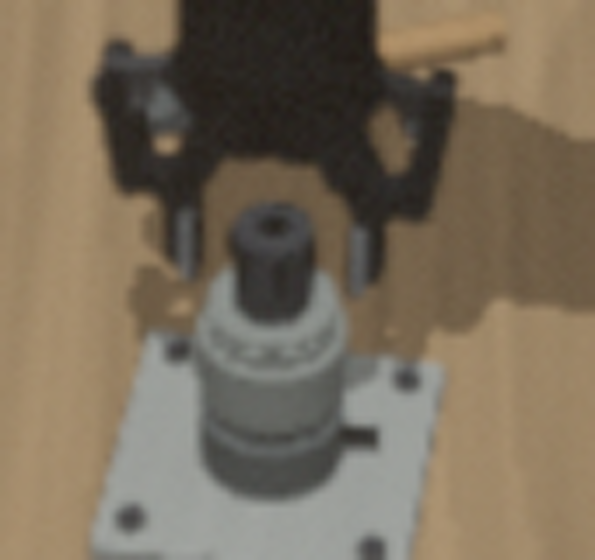

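The holder sits square in the cup, its nut top at crop (273,225), and the fingers are clear. I'll rise, close the fingers and press on top.

Emit:
play_rows([
  [[0,0,-1],[0,0,0],6],
  [[0,0,-3],[0,0,0],6],
  [[0,0,-5],[0,0,0],6],
  [[0,0,-5.5],[0,0,0],3],
  [[0,0,-5.5],[0,0,0],0],
  [[0,0,-5.5],[0,0,0],0],
  [[0,0,-5.5],[0,0,0],0],
  [[0,0,-5.5],[0,0,0],0],
  [[0,0,-5],[0,0,0],0],
  [[0,0,-4.3],[0,0,0],0],
  [[0,0,-3.8],[0,0,0],0],
  [[0,0,-3.8],[0,0,0],0],
])

```text
clock: 11.92
ee_pos: [0.5189, -0.1463, 0.1432]
tool_rot: [-179.9, -0.0, 83.0]
ft_force: [-1.0, 0.4, 0.3]
width: -0.0
grasp_force: 0.0
```

Emit:
play_rows([
  [[0,0,0.2],[0,0,0],0],
  [[0,0,0.4],[0,0,0],0],
  [[0,0,0.5],[0,0,0],0],
  [[0,0,0.5],[0,0,0],0],
])

```text
clock: 12.42
ee_pos: [0.5191, -0.1464, 0.1387]
tool_rot: [180.0, 0.0, 83.0]
ft_force: [0.2, 0.2, 0.8]
width: 0.0003
grasp_force: 0.0
```

Emit:
play_rows([
  [[0,0,0.05],[0,0,0],0],
  [[0,0,0.1],[0,0,0],0],
  [[0,0,0.1],[0,0,0],0],
])

```text
clock: 12.8
ee_pos: [0.5192, -0.1465, 0.138]
tool_rot: [180.0, 0.0, 83.0]
ft_force: [-0.4, 0.0, 3.9]
width: 0.0001
grasp_force: 1.9
```

Emit:
play_rows([
  [[0,0,0.05],[0,0,0],0],
  [[0,0,0.1],[0,0,0],0],
  [[0,0,0.15],[0,0,0],0],
  [[0,0,0.15],[0,0,0],0],
])

```text
clock: 13.3
ee_pos: [0.5194, -0.1466, 0.1369]
tool_rot: [179.9, 0.0, 83.0]
ft_force: [-0.4, -0.1, 7.9]
width: 0.0002
grasp_force: 4.1
```

2.7 N per mm; another 1.5 mm gives about 12 N. Hold over one second.

Emit:
play_rows([
  [[0,0,0.08],[0,0,0],0],
  [[0,0,0.15],[0,0,0],0],
  [[0,0,0.15],[0,0,0],0],
  [[0,0,0.15],[0,0,0],0],
])

```text
clock: 13.8
ee_pos: [0.5197, -0.1467, 0.136]
tool_rot: [179.9, 0.1, 83.0]
ft_force: [-1.7, 1.1, 12.4]
width: 0.0002
grasp_force: 6.1
```

Emit:
play_rows([
  [[0,0,0],[0,0,0],0],
  [[0,0,0],[0,0,0],0],
  [[0,0,0],[0,0,0],0],
  [[0,0,0],[0,0,0],0],
  [[0,0,0],[0,0,0],0],
  [[0,0,0],[0,0,0],0],
  [[0,0,0],[0,0,0],0],
  [[0,0,0],[0,0,0],0],
  [[0,0,0],[0,0,0],0],
  [[0,0,0],[0,0,0],0],
])

```text
clock: 15.05
ee_pos: [0.5197, -0.1467, 0.136]
tool_rot: [179.9, 0.1, 83.0]
ft_force: [-1.7, -0.4, 11.7]
width: -0.0001
grasp_force: 6.1
```

Emit:
play_rows([
  [[0,0,-0.2],[0,0,0],0],
  [[0,0,-0.6],[0,0,0],0],
  [[0,0,-2],[0,0,0],0],
  [[2,0,-2],[0,0,0],0],
  [[4,0,-2],[0,0,0],0],
  [[4,0,-0.5],[0,0,0],0],
  [[4,0,1],[0,0,0],0],
  [[4,0,1],[0,0,0],0],
])

```text
clock: 16.05
ee_pos: [0.5231, -0.1066, 0.1229]
tool_rot: [-179.8, -0.1, 83.0]
ft_force: [-0.2, 0.2, 0.6]
width: -0.0003
grasp_force: 0.0
```

```bash
python3 - <<'E'
from h import *
s=ctrl.camera("side");b=(255,150,340,230)
save(s,"g6.png",b,7)
st=ctrl.sense();p=st["ee_pos"];print(p,st["width"],st["ft_force"],st["moment"])
E
```

```text
[ 0.52358801 -0.10683765  0.12386712] -0.00029465954245211254 [ 0.66304252 -0.97933283  0.25320411] [ 0.01255433  0.02622814 -0.00953219]
```

View pics/g6.png

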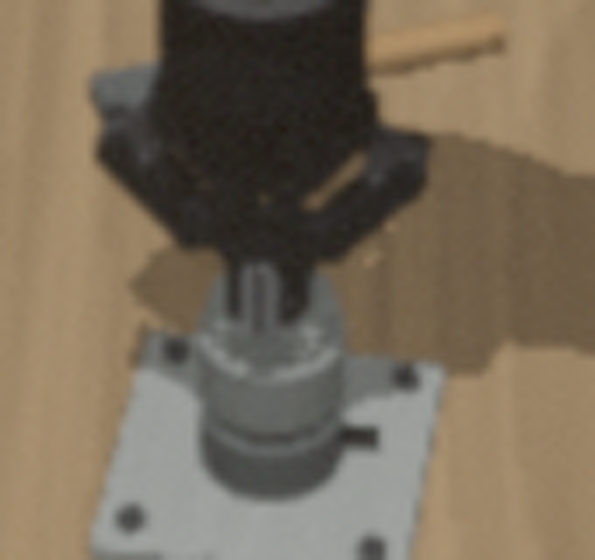

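The closed fingers stand in front of the nut at crop (265,290) and the holder is still seated. Now the nudge toward -y.

Emit:
play_rows([
  [[-0.4,0,0],[0,0,0],0],
  [[-0.8,0,0],[0,0,0],0],
  [[-1.0,0,0],[0,0,0],0],
  [[-1.1,0,0],[0,0,0],0],
  [[-1.1,0,0],[0,0,0],0],
])

```text
clock: 16.73
ee_pos: [0.5226, -0.1176, 0.1247]
tool_rot: [180.0, -0.0, 83.0]
ft_force: [-0.1, -0.1, 0.6]
width: -0.0002
grasp_force: 0.0
```

Emit:
play_rows([
  [[-0.1,0,0],[0,0,0],0],
  [[-0.2,0,0],[0,0,0],0],
  [[-0.3,0,0],[0,0,0],0],
  [[-0.3,0,0],[0,0,0],0],
])

```text
clock: 17.23
ee_pos: [0.5223, -0.1205, 0.1248]
tool_rot: [180.0, -0.0, 83.0]
ft_force: [0.7, 1.8, 1.8]
width: -0.0002
grasp_force: 1.3
```

Emit:
play_rows([
  [[-0.1,0,0],[0,0,0],0],
  [[-0.2,0,0],[0,0,0],0],
  [[-0.3,0,0],[0,0,0],0],
  [[-0.3,0,0],[0,0,0],0],
])

```text
clock: 17.73
ee_pos: [0.5218, -0.1237, 0.1247]
tool_rot: [-180.0, 0.0, 83.0]
ft_force: [0.9, 1.8, 3.0]
width: -0.0001
grasp_force: 1.2
```

Emit:
play_rows([
  [[-0.1,0,0],[0,0,0],0],
  [[-0.2,0,0],[0,0,0],0],
  [[-0.3,0,0],[0,0,0],0],
  [[-0.4,0,0],[0,0,0],0],
  [[-0.4,0,0],[0,0,0],0],
])

```text
clock: 18.35
ee_pos: [0.5213, -0.1277, 0.1247]
tool_rot: [-180.0, 0.0, 83.0]
ft_force: [0.3, 2.0, 2.9]
width: 0.0
grasp_force: 1.3
```

```bash
python3 - <<'E'
from h import *
s=ctrl.camera("top");b=(285,190,345,245)
save(s,"g7.png",b,10)
st=ctrl.sense();p=st["ee_pos"];print(p,st["width"],st["ft_force"],st["moment"])
s=ctrl.camera("side");save(s,"g7s.png",(255,150,340,230),7)
E
```

```text
[ 0.52133862 -0.12763619  0.12462338] -0.00011856493887148174 [-0.61596725  2.09447083  2.51739743] [ 0.31733604 -0.04845556  0.06953348]
```

View pics/g7s.png

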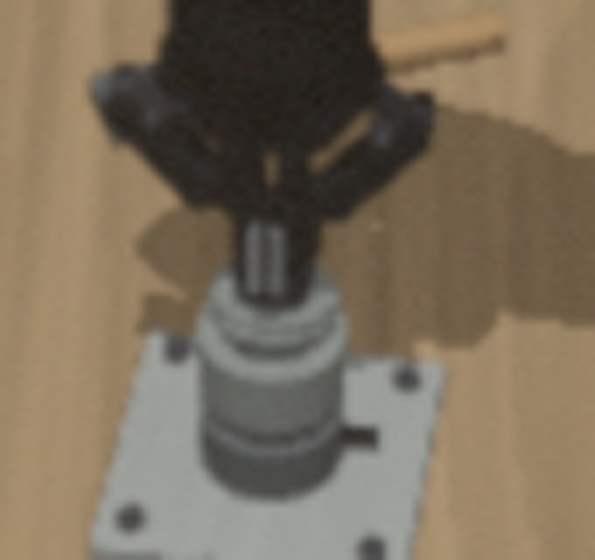

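The near side of the flange has lifted off the cup rim at crop (270,330), so the holder is rocked several degrees. Back off and let it drop.

Emit:
play_rows([
  [[0.3,0,0],[0,0,0],0],
  [[0.7,0,0],[0,0,0],0],
  [[1.5,0,0],[0,0,0],0],
  [[2.5,0,0],[0,0,0],0],
  [[3,0,-2],[0,0,0],0],
  [[4,0,-6],[0,0,0],0],
  [[9,0,-10],[0,0,0],0],
  [[14,0,-12],[0,0,0],0],
  [[14,0,-12],[0,0,0],0],
  [[14,0,-12],[0,0,0],0],
])

```text
clock: 19.7
ee_pos: [0.5382, 0.0116, 0.2442]
tool_rot: [-180.0, 0.0, 83.0]
ft_force: [0.7, 0.7, -0.4]
width: 0.0002
grasp_force: 0.0
```

```bash
python3 - <<'E'
from h import *
st=ctrl.sense();print(st["ee_pos"],st["ft_force"])
s=ctrl.camera("side")
a=cv2.cvtColor(s["frame"],cv2.COLOR_RGB2GRAY)[150:230,255:340].astype(int)
r=cv2.cvtColor(cv2.resize(cv2.imread("pics/g5.png"),(85,80),interpolation=cv2.INTER_AREA),cv2.COLOR_BGR2GRAY).astype(int)
tl=cv2.cvtColor(cv2.resize(cv2.imread("pics/g7s.png"),(85,80),interpolation=cv2.INTER_AREA),cv2.COLOR_BGR2GRAY).astype(int)
# nut+flange region
w=(slice(29,54),slice(28,50))
A=a.astype(np.uint8)
best={}
tm=cv2.matchTemplate(A,r[w].astype(np.uint8),cv2.TM_CCOEFF_NORMED);print("match",cv2.minMaxLoc(tm),"expect loc (28,29)")
f=(slice(43,60),slice(26,52))
print("flange diff vs seated",abs(a[f]-r[f]).mean(),"vs tilted",abs(a[f]-tl[f]).mean())
print(a[28:58,38].tolist(),r[28:58,38].tolist(),sep="\n")
E
```

```text
[0.53816275 0.01157932 0.24419822] [ 0.72250977  0.68878024 -0.44333385]
match (-0.6548669338226318, 0.817020058631897, (60, 16), (28, 29)) expect loc (28,29)
flange diff vs seated 28.36651583710407 vs tilted 29.330316742081447
[38, 39, 40, 34, 34, 42, 51, 53, 43, 42, 41, 42, 42, 40, 39, 45, 46, 50, 70, 94, 95, 92, 90, 85, 91, 94, 86, 76, 76, 76]
[89, 76, 65, 48, 44, 54, 72, 71, 63, 59, 54, 53, 54, 55, 56, 53, 55, 66, 101, 136, 138, 120, 105, 103, 116, 132, 120, 104, 102, 102]
```

The holder matches the seated picture to the pixel, only darker from the arm's shadow, so it dropped back square. The arm is clear, so I'm handing in.

```bash
python3 -c "
from workcell import ctrl
print(ctrl.job_done())"
```

```text
the job is handed in; nothing more can be done
None
```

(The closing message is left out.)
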